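# Close a storage tin with the lever lid press

### The arm

A 6-joint arm with a two-finger parallel gripper is mounted at the origin on a cart in front of the work surface, level with it; the furniture and walls round the work are solid. World frame = base frame: x ahead of the robot, y to its left, z up, the work surface at z = 0. Lengths are in m, angles in degrees, forces in N, time in s.
With the tool pointing down it reaches from about 0.35 to 0.875 m from the base axis. Payload 4.2 kg.
Tool frame: the origin (TCP) lies midway between the tips of the shut fingers; the grasp point (between the pads) lies 19 mm behind it; z points along the fingers, y is the line along which they close (so a half turn about z gives the same grasp; the last joint's range is limited). The gripper opens to 87 mm and grips with 3 to 60 N. Pads are 19 mm wide; open, the fingers measure 117 mm over their backs; the gripper's body (75 mm by 190 mm) begins 51 mm behind the grasp point.
Start: joints at [-49.985, 22.042, 0.453, 0, -68.411, -14.817], TCP at [0.266, -0.565, 0.223] pointing down, gripper open.
Joint ranges: [-179.83, 179.83], [-69.29, 118.12], [-61.27, 80.66], [-181.25, 117.63], [-171.15, -9.14], [-177.46, 177.46]. Speed limits (degrees/s): [159.86, 159.86, 180, 180, 180, 180].

### API

Orientations are given as [roll, pitch, yaw] about the fixed x, y, z axes, in that order (R = Rz(yaw) Ry(pitch) Rx(roll)).
In Python, from workcell import env gives the robot as it stands. The module is installed in compiled form; this text tells all that it offers. Calls block until the motion is done:
- env.goto(position, orientation): joint-space move of the TCP to a pose.
- env.move_straight(position, rotation=None, rate=0.15, force_limit=None): straight line of the TCP; rotation=None keeps the orientation; rate is the mean speed in m/s. With force_limit (N) it stops when the force on the tool has changed by that much, and returns True; else False.
- env.set_joints(angles): joint-space move.
- env.gripper_to(opening, grasp_force=None): opening from 0.0 (shut) to 1.0 (fully open); grasp_force is the grip in N (None keeps the last); returns when the fingers have stopped.
- env.dwell(seconds).
- env.inverse_kinematics(position, orientation): joint angles nearest the present ones, or None.
- env.read_state(): the state.
- env.grab_frame(name): name is "scene" or "side" or "wrist"; returns a dict with "image" (420x560x3 uint8, blue, green, red), "fx", "fy", "cx", "cy" (pixels), "position" and "orientation" of the camera in the world. Camera axes: x right, y up, looking along -z (the intrinsics and any distortion apply to the point x, -y, -z); pixel columns grow to the right and rows downward; lengths in m; the calibration is good to about 2 mm. A picture is of the moment at which its call begins. There is no depth.
A pose or a line that the arm cannot do raises env.Unreachable and nothing moves.
- env.close_job(): hands the job in; it is judged then, once.
Trained networks look in a picture, given as the dict that the camera call returned (one of the last four; its "shot" number tells which), for a name from the list of things; names that differ only in an ending like _2 or _b are one class to them, and where a whole thing is asked for, a point or a joint stands for the part that bears it (a point fixed in the world has none). Each returns a list of dicts, best first, with "score" (0 to 1); they miss things now and then, are a little off and sometimes report something else, mostly with a low value. They report only what shows in the picture. A call takes as long as a camera call.
- env.search_frame(picture, thing): "xyz" ([x, y, z] in m, in world coordinates, good to about 4 mm: the middle of the surface that is visible of it).
- env.trace(picture, thing): "mask" (420x560 bool, what is visible of it).
The state is a dict: "clock": time; "joint_positions": joint angles; "qvel": joint speeds; "joint_torque": joint torques, N m; "position": TCP position; "tool_rot": TCP orientation; "force": force on the tool from outside, world axes, zero at the start; "wrist_torque": the same for the moment, N m; "opening": opening from 0.0 (shut) to 1.0 (fully open); "finger_force": force on a finger pad.
Only numpy, scipy, OpenCV 4.12 (cv2) and the standard library are available. Lean on these libraries where they do the work, as an engineer would, in place of code of your own. Each camera call takes 0.05 s, during which the arm holds its last target. There are 200 camera calls.

### The job

The blue tin's push-on lid is standing proud: stand the tin centrally on the round pad of the red lid press, let go of it, then swing the press's sprung lever right down to its stop so that it pushes the lid home, and let the lever come fully back up while the tin stays on the pad. Then stand the closed tin upright on the wooden chopping board, without knocking over the blue tin or disturbing the red tin.

Things in the scene. Friction and masses are not known exactly. Their poses are not given: they have to be found in the camera images.
- blue_tin: Loose round blue tin with a paper band, 60 mm diameter, about 0.22 kg. Origin at the centre of its underside, z up its axis. Its steel lid (64 mm diameter, 10 mm deep) is captive: with the lid proud it covers heights 88 to 98 mm, shut home 80 to 90 mm. Grip the blue body below the lid, 55 to 70 mm up, with the palm clear above the lid.
- blue_tin_lid (a joint): How far the lid of the blue tin has been pushed down, m: 0 to 0.002 at the start (proud), 0.008 fully home. It slides stiffly (about 8 N) and stays where pushed.
- lid_press: Red bench press fixed to the worktop; does not move. Origin on the worktop under the centre of its pad; its x axis points from the pad back to the hinge. Base 120 mm wide, from 80 mm before to 165 mm behind the origin, 13 mm high; on it the round steel pad, 92 mm diameter. Two red cheeks 100 to 155 mm behind the origin, up to 147 mm high and 52 mm apart over their outsides, carry the hinge.
- press_pad (a point): Centre of the top of the press's round steel pad, 18 mm above the worktop; axes as the press. The tin stands here, and the lever's foot comes down on the middle of its lid.
- press_hinge (a point): Middle of the lever's hinge, 120 mm behind the pad's centre and 125 mm above the worktop; the hinge line runs along the press's y axis. The lever is a bar 18 mm wide; its round foot, 44 mm diameter, is 120 mm from the hinge and stands out 16 mm on the pad side.
- press_lever (a joint): Angle of the press's lever, rad: 0 upright (its sprung rest), grows as it swings forward and down over the pad, 1.564 at its stop (level). A spring brings it back; about 5 N at the knob to start it, 10 N at the stop and 5 N more to push the lid.
- press_knob (a point): Centre of the black knob, a flat-sided disc 42 mm in diameter and 30 mm wide along the press's y, on the lever's end, 185 mm from the hinge: 310 mm above the worktop when upright, 65 mm in front of the pad's centre and 126 mm above the worktop at the stop. It can be pinched by its flat sides and led round the arc, turning between the fingers.
- chopping_board: Fixed wooden chopping board lying flat, 250 mm along its x, 360 mm along its y, 22 mm thick. Origin at the centre of its underside.
- red_tin: Loose red tin of the same size, already closed; leave it alone. Origin at the centre of its underside.

How it is judged:
By the outcome, as a careful person would: the job done as asked, in the order asked, and still so for the second after the job is handed in, with the robot touching nothing.
It also fails if it takes over 69 s, if anything falls off the work surface, if the arm or the gripper's body presses on something with over 40 N, if the wrist force passes 120 N, or if a joint passes its speed limit or range.

## Working session

There is one attempt and no reset: what is moved stays moved. The work goes in short steps, each a Python script; the robot and the scene stay as the last script left them, time stands still between calls to the robot, and variables do not carry over. Pictures are saved under pics/ and viewed, at most 10 in all, crops included, and the job is handed in when it is done.

```bash
mkdir -p pics; cat > h.py <<'E'
import numpy as np, cv2
from scipy.spatial.transform import Rotation as R
from workcell import env
def proj(f,p):
    c=R.from_euler('xyz',f["orientation"],degrees=True).as_matrix().T@(np.array(p)-f["position"]) if len(np.shape(f["orientation"]))==1 else np.array(f["orientation"]).T@(np.array(p)-f["position"])
    return np.array([f["fx"]*c[0]/-c[2]+f["cx"], f["fy"]*-c[1]/-c[2]+f["cy"]])
def ray(f,u,v):
    d=np.array([(u-f["cx"])/f["fx"],-(v-f["cy"])/f["fy"],-1.])
    M=R.from_euler('xyz',f["orientation"],degrees=True).as_matrix()
    d=M@d; return np.array(f["position"]),d/np.linalg.norm(d)
E
python3 - <<'E'
from h import *
fs={n:env.grab_frame(n) for n in ("scene","side")}
for n,f in fs.items():
    cv2.imwrite(f"pics/{n}0.png",f["image"]); print(n,{k:v for k,v in f.items() if k!="image"})
    for t in ("blue_tin","red_tin","lid_press","press_lever","press_knob","press_pad","chopping_board","blue_tin_lid"):
        try:
            r=env.search_frame(f,t)
            print(t,[(np.round(d["xyz"],3).tolist(),round(d["score"],2)) for d in r[:3]])
        except Exception as e: print(t,repr(e))
print(env.read_state()["clock"])
E
```

```text
scene {'fx': 472.5458995782541, 'fy': 472.5458995782541, 'cx': 280.0733943262573, 'cy': 199.86264610375423, 'position': array([0.12950071, 0.60782973, 1.10614736]), 'orientation': array([ 3.85400431e+01,  6.42624252e-02, -1.47228789e+02]), 'shot': 1}
blue_tin [([0.447, 0.307, 0.1], 0.95)]
red_tin [([0.575, 0.31, 0.093], 0.65)]
lid_press [([0.598, 0.101, 0.016], 0.93)]
press_lever [([0.632, 0.106, 0.264], 0.66)]
press_knob [([0.633, 0.099, 0.265], 0.71)]
press_pad [([0.593, 0.103, 0.016], 0.84)]
chopping_board [([0.513, -0.316, 0.022], 0.77)]
blue_tin_lid [([0.457, 0.303, 0.097], 0.85)]
side {'fx': 481.76764363531953, 'fy': 481.76764363531953, 'cx': 279.18055059523033, 'cy': 210.24507453798114, 'position': array([1.03386985, 0.66730071, 0.9792954 ]), 'orientation': array([ 45.92332999,  -1.09683465, 144.50155037]), 'shot': 2}
blue_tin []
red_tin [([0.597, 0.314, 0.09], 0.65), ([0.544, -0.313, 0.019], 0.62), ([0.631, 0.109, 0.02], 0.57)]
lid_press [([0.628, 0.11, 0.016], 0.73)]
press_lever [([0.648, 0.105, 0.263], 0.65), ([0.546, -0.313, 0.018], 0.34)]
press_knob [([0.65, 0.107, 0.263], 0.67)]
press_pad [([0.631, 0.108, 0.018], 0.71), ([0.474, 0.311, 0.089], 0.36)]
chopping_board [([0.542, -0.313, 0.019], 0.76), ([0.628, 0.108, 0.018], 0.51)]
blue_tin_lid [([0.46, 0.307, 0.093], 0.64)]
0.9
```

View pics/scene0.png

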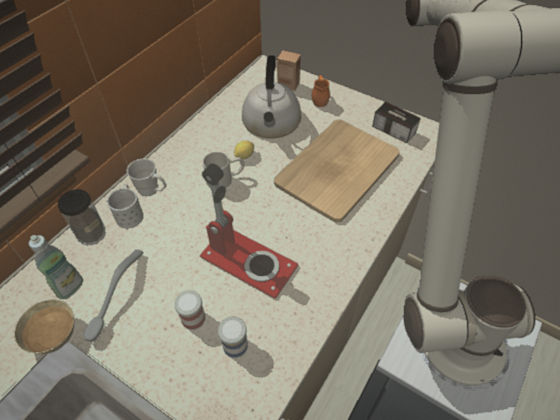

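View pics/side0.png

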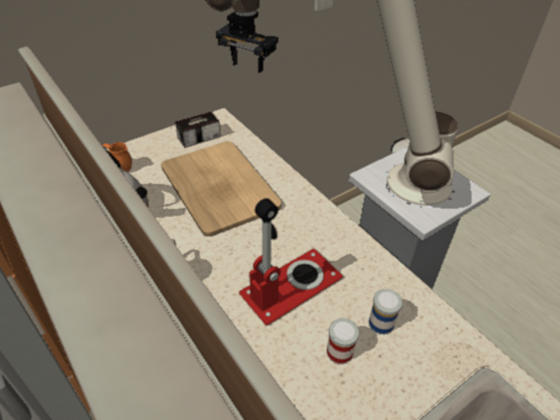

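The scene view shows the blue tin at (232,335), red tin (190,308), pad (262,265) and knob (212,174). In the side view they are at (385,310), (342,340), (305,275) and (266,208). The board is at (338,168) in scene and (220,185) in side. Next I'll triangulate.

```bash
python3 - <<'E'
from h import *
fs={n:env.grab_frame(n) for n in ("scene","side")}
P={}
for n,f in fs.items():
    vis=f["image"].copy()
    for t in ("press_knob","lid_press","chopping_board","blue_tin_lid","blue_tin","red_tin"):
        for d in env.trace(f,t)[:2]:
            m=d["mask"].astype(np.uint8); c,_=cv2.findContours(m,0,1); c=max(c,key=cv2.contourArea)
            M=cv2.moments(c)
            if M["m00"]<1: continue
            cen=(M["m10"]/M["m00"],M["m01"]/M["m00"])
            print(n,t,round(d["score"],2),m.sum(),np.round(cen,1),cv2.boundingRect(c))
            cv2.drawContours(vis,[c],-1,(0,255,0),1)
    # white lid tops / pad ellipse
    x,y,w,h=(170,150,150,220) if n=="scene" else (230,190,190,180)
    cv2.imwrite(f"pics/{n}1.png",cv2.resize(vis[y:y+h,x:x+w],None,fx=600/h if n=="scene" else 3,fy=600/h if n=="scene" else 3,interpolation=cv2.INTER_CUBIC)[:600])
E
```

```text
scene press_knob 0.84 753 [216.4 189.8] (202, 163, 27, 64)
scene lid_press 0.91 4727 [242.3 247.1] (200, 163, 99, 136)
scene chopping_board 0.91 7045 [337. 169.] (275, 120, 125, 101)
scene blue_tin_lid 0.62 649 [232.1 329.7] (218, 316, 29, 28)
scene blue_tin 0.88 964 [233.2 335.9] (218, 316, 30, 42)
scene blue_tin 0.47 4680 [242.3 246.9] (200, 163, 99, 134)
scene red_tin 0.8 904 [190.4 308.9] (175, 290, 30, 40)
side press_knob 0.77 912 [266.6 228.4] (255, 198, 23, 76)
side lid_press 0.83 5017 [283.8 275.1] (239, 198, 104, 128)
side chopping_board 0.75 6653 [217.9 187.2] (161, 142, 121, 95)
side blue_tin_lid 0.97 611 [387.5 301.6] (373, 289, 30, 26)
side blue_tin 0.93 1110 [384.8 311.7] (369, 290, 34, 45)
side red_tin 0.9 1082 [342.1 340.4] (328, 319, 31, 45)
side red_tin 0.23 611 [387.8 301.7] (373, 289, 30, 26)
```

View pics/scene1.png

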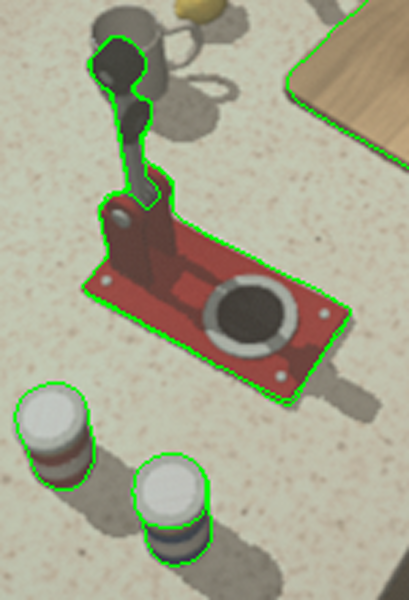

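View pics/side1.png

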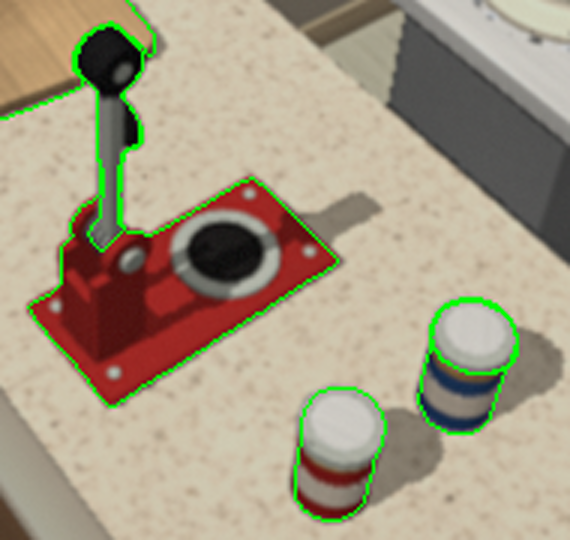

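```bash
python3 - <<'E'
from h import *
from scipy.optimize import least_squares
fs={n:env.grab_frame(n) for n in ("scene","side")}
S,D=fs["scene"],fs["side"]
s=lambda x,y:(170+(x+.5)*220/600-.5,150+(y+.5)*220/600-.5)
d=lambda x,y:(230+(x+.5)/3-.5,190+(y+.5)/3-.5)
def tri(a,b):
    r=least_squares(lambda p:np.r_[proj(S,p)-a,proj(D,p)-b],[.5,.1,.1]); return np.round(r.x,4),np.round(r.fun,1)
for k,a,b in (("pad",s(250,315.5),d(225.5,253.5)),("knob",s(118,65),d(108,60)),("bluetop",s(170,490),d(474,331)),("redtop",s(53,417),d(342,420)),
  ("c1",s(351,312),d(253,178)),("c2",s(290,404),d(340,261)),("c3",s(83,287),d(110,406))): print(k,*tri(a,b))
# tins
t=np.linspace(0,2*np.pi,60)
def cyl(x,y,z,top):
    o=[]
    for r,h in ((.03,0),(.03,top-.01),(.032,top-.01),(.032,top)):
        o+=[(x+r*np.cos(a),y+r*np.sin(a),z+h) for a in t]
    return o
def bb(f,pts):
    q=np.array([proj(f,p) for p in pts]); return np.r_[q.min(0),q.max(0)]
def box(x,y,w,h): return np.r_[x-.5,y-.5,x+w-.5,y+h-.5]
for k,a,b,top in (("blue",box(218,316,30,42),box(369,290,34,45),.098),("red",box(175,290,30,40),box(328,319,31,45),.09)):
    r=least_squares(lambda p:np.r_[bb(S,cyl(*p,top))-a,bb(D,cyl(*p,top))-b],[.45,.3,0]); print(k,np.round(r.x,4),np.round(r.fun,1))
# press
obs=[((-.08,.06,.013),s(351,312),d(253,178)),((-.08,-.06,.013),s(290,404),d(340,261)),((.165,-.06,.013),s(83,287),d(110,406)),((.165,.06,.013),None,d(28,307)),((0,0,.018),s(250,315.5),d(225.5,253.5)),((0.12,0,.31),s(118,65),d(108,60))]
for sy in (1,-1):
  def g(p):
    o=[]
    for l,a,b in obs:
        c,si=np.cos(p[2]),np.sin(p[2]); w=(p[0]+c*l[0]-si*sy*l[1],p[1]+si*l[0]+c*sy*l[1],l[2])
        if a: o+=list(proj(S,w)-a)
        if b: o+=list(proj(D,w)-b)
    return o
  r=least_squares(g,[.53,.11,0.]); print(sy,np.round(r.x,4),np.degrees(r.x[2]),np.round(r.fun,1))
# board corners via mask bbox
def brd(x,y,a,z=.022):
    c,si=np.cos(a),np.sin(a); return [(x+c*u-si*v,y+si*u+c*v,zz) for u in(-.125,.125) for v in(-.18,.18) for zz in (0,z)]
r=least_squares(lambda p:np.r_[bb(S,brd(*p))-box(275,120,125,101),bb(D,brd(*p))-box(161,142,121,95)],[.52,-.31,.02]); print("board",r.x,np.round(r.fun,1))
E
```

```text
pad [0.522  0.0928 0.0153] [-0.1  0.3 -0.2 -0.2]
knob [0.6424 0.0932 0.3086] [-0.1  0.4 -0.2 -0.3]
bluetop [0.4562 0.3024 0.0939] [-0.1  0.2 -0.2 -0.2]
redtop [0.583  0.3009 0.0861] [-0.   0.1 -0.1 -0.1]
c1 [0.4439 0.032  0.0054] [-0.2  0.6 -0.4 -0.5]
c2 [0.4406 0.1472 0.0042] [-0.2  0.6 -0.4 -0.5]
c3 [0.6831 0.1538 0.0067] [-0.4  0.9 -0.5 -0.7]
blue [ 0.4567  0.303  -0.0022] [-0.3  0.5 -0.2  0.8 -0.8 -1.6 -0.2  0.6]
red [ 5.851e-01  3.035e-01 -2.000e-04] [-0.8  0.6  0.6  0.7 -1.5 -1.4  0.5  0.7]
1 [0.5234 0.0956 0.1136] 6.50973765560908 [-21.3  33.1  29.8  24.2  21.  -37.2 -32.3 -30.1  18.3 -27.3 -27.3 -28.8
  32.6  36.5  -1.2   0.3   0.2   0.1  -4.7   4.4   4.3   3.9]
-1 [0.5219 0.0939 0.0214] 1.227606027016821 [ 0.  -0.7  0.1 -2.4 -1.4  0.5  1.3 -1.3 -2.3  0.2 -0.5 -0.5 -1.6 -1.7
 -0.3  0.1  0.2 -0.6 -0.9  1.   1.   0.1]
board [ 0.5232753  -0.340781   -0.11200716] [-3.3 -3.4  3.5  3.5 -2.2 -3.5  0.7  1.1]
```

```bash
cat >> h.py <<'E'
PRESS=np.array([.522,.0937]); YAW=np.radians(1.0)
def arc(th,off=0.):   # TCP with knob centre at the grasp point
    b=.12-(.185+off)*np.sin(th); return [PRESS[0]+b*np.cos(YAW),PRESS[1]+b*np.sin(YAW),.125+(.185+off)*np.cos(th)-.019]
E
python3 - <<'E'
from h import *
f=env.grab_frame("wrist"); s=env.read_state()
T=R.from_euler('xyz',s["tool_rot"],degrees=True).as_matrix()
print(s["tool_rot"],"cam in tool",T.T@(f["position"]-s["position"]))
for yaw in (0,180,-90):
    for p in ((.456,.303,.043),(.522,.094,.25),(.642,.094,.45),(.642,.094,.291),(.457,.094,.1),(.50,-.31,.06)):
        q=env.inverse_kinematics(p,[180,0,yaw]); print(yaw,p,None if q is None else np.round(q,0))
E
```

```text
[ 1.79999092e+02 -2.33366999e-04 -1.54801536e+02] cam in tool [ 0.07756007 -0.00039558 -0.1617639 ]
0 (0.456, 0.303, 0.043) [ 51.  26. -23.   0. -41.  39.]
0 (0.522, 0.094, 0.25) [ 28.  12. -10.   0. -68.  62.]
0 (0.642, 0.094, 0.45) [  23.   22.   32.    0. -100.   67.]
0 (0.642, 0.094, 0.291) [ 23.  22.  11.   0. -78.  67.]
0 (0.457, 0.094, 0.1) [ 32.  15. -31.   0. -45.  58.]
0 (0.5, -0.31, 0.06) [-16.  28. -16.   0. -46. 106.]
180 (0.456, 0.303, 0.043) [  51.   26.  -23.   -0.  -41. -141.]
180 (0.522, 0.094, 0.25) [  28.   12.  -10.   -0.  -68. -118.]
180 (0.642, 0.094, 0.45) [  23.   22.   32.   -0. -100. -113.]
180 (0.642, 0.094, 0.291) [  23.   22.   11.   -0.  -78. -113.]
180 (0.457, 0.094, 0.1) [  32.   15.  -31.   -0.  -45. -122.]
180 (0.5, -0.31, 0.06) [-16.  28. -16.  -0. -46. -74.]
-90 (0.456, 0.303, 0.043) [ 51.  26. -23.   0. -41. -51.]
-90 (0.522, 0.094, 0.25) [ 28.  12. -10.   0. -68. -28.]
-90 (0.642, 0.094, 0.45) [  23.   22.   32.    0. -100.  -23.]
-90 (0.642, 0.094, 0.291) [ 23.  22.  11.   0. -78. -23.]
-90 (0.457, 0.094, 0.1) [ 32.  15. -31.   0. -45. -32.]
-90 (0.5, -0.31, 0.06) [-16.  28. -16.   0. -46.  16.]
```

```bash
python3 - <<'E'
from h import *
o=[180,0,-179]
env.goto([.42,-.05,.45],o); 
f=env.grab_frame("wrist"); cv2.imwrite("pics/w1.png",f["image"])
print("pad px pred",proj(f,[.522,.0937,.018]))
env.goto([.456,.303,.25],o)
f=env.grab_frame("wrist"); cv2.imwrite("pics/w2.png",f["image"])
for t in ("blue_tin","blue_tin_lid","red_tin"): 
    for d in env.search_frame(f,t)[:2]: print(t,np.round(d["xyz"],4),d["score"])
t=np.linspace(0,6.28,40)
for c,z in (((.4562,.303),.098),):
    q=np.array([proj(f,[c[0]+.032*np.cos(a),c[1]+.032*np.sin(a),z]) for a in t]); 
    im=cv2.polylines(f["image"].copy(),[q.astype(np.int32)],True,(0,255,0),1); cv2.imwrite("pics/w2.png",im)
print(env.read_state()["clock"])
E
```

```text
pad px pred [371.22604313 215.10058147]
blue_tin [0.4516 0.3037 0.0977] 0.73
blue_tin_lid [0.4592 0.3004 0.0957] 0.76
red_tin [0.5639 0.3049 0.0682] 0.94
5.6083
```

View pics/w2.png

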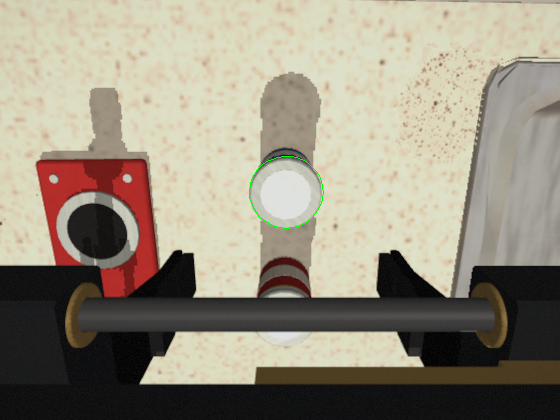

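The wrist view shows the predicted lid ring matching the blue lid at (286,192) within a pixel. The red tin is at (285,300), clear of the fingers. The pad is at (98,230). Now I'll grasp.

```bash
python3 - <<'E'
from h import *
f=env.grab_frame("wrist"); p,d=ray(f,98,230.5); print("pad from wrist",p+d*(.018-p[2])/d[2])
def st(t): s=env.read_state(); print(t,round(s["clock"],2),np.round(s["position"],4),np.round(s["force"],1),round(s["opening"],3),s["finger_force"])
env.gripper_to(1.0)
print(env.move_straight([.456,.303,.044],rate=.12,force_limit=15)); st("down")
env.gripper_to(0.3,grasp_force=25); st("grip")
env.move_straight([.456,.303,.20],rate=.15); st("lift")
im=env.grab_frame("wrist"); cv2.imwrite("pics/w3.png",im["image"])
E
```

```text
pad from wrist [0.52175344 0.0930939  0.018     ]
False
down 7.74 [0.4563 0.3033 0.0446] [ 0.8  0.5 -0.3] 1.001 0.0
grip 8.31 [0.456  0.3027 0.0441] [ 0.8 -0.3  1.6] 0.723 24.997910857200623
lift 9.5 [0.4554 0.3025 0.1988] [-0.6  0.8 -2.4] 0.717 25.0040602684021
```

```bash
python3 - <<'E'
from h import *
def st(t): s=env.read_state(); print(t,round(s["clock"],2),np.round(s["position"],4),np.round(s["force"],1),round(s["opening"],3),s["finger_force"])
x,y=.522,.0935
o=[180,0,-179]
env.move_straight([x,y,.20],rate=.2)
env.move_straight([x,y,.075],rate=.12); st("near")
print(env.move_straight([x,y,.0595],rate=.03,force_limit=6)); st("touch")
env.gripper_to(1.0); st("open")
env.move_straight([x,y,.23],rate=.15); st("up")
im=env.grab_frame("wrist")
for z,r,c in ((.018,.046,(0,255,0)),(.116,.032,(255,0,255))):
    q=np.array([proj(im,[x+r*np.cos(a),y+r*np.sin(a),z]) for a in np.linspace(0,6.28,60)])
    cv2.polylines(im["image"],[np.round(q).astype(np.int32)],True,c,1)
cv2.imwrite("pics/w4.png",im["image"])
print(env.search_frame(im,"blue_tin_lid")[:1])
E
```

```text
near 11.99 [0.5226 0.0938 0.0758] [-0.3  0.6 -2.2] 0.723 25.003972202539444
True
touch 12.47 [0.522  0.0933 0.0609] [-0.4 -1.3  2.5] 0.722 24.99173864722252
open 13.21 [0.5209 0.0929 0.0601] [ 0.7 -0.3  0. ] 1.0 0.0
up 14.49 [0.5214 0.0933 0.229 ] [-0.7 -0.   0. ] 1.001 0.0
[{'xyz': [0.5221, 0.0922, 0.114], 'score': 0.88}]
```

View pics/w4.png

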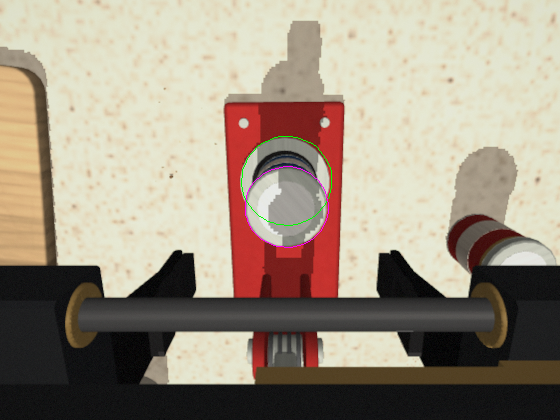

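The wrist view shows the tin standing on the pad, with the lid ring at (287,206) and pad ring at (286,181) both matching the predictions, so it's central. Next is the lever.

```bash
sed -i 's/np.radians(1.0)/np.radians(0.7)/' h.py; python3 - <<'E'
from h import *
def st(t): s=env.read_state(); print(t,round(s["clock"],2),np.round(s["position"],4),np.round(s["force"],1),round(s["opening"],3),round(s["finger_force"],1))
env.move_straight([.521,.0937,.41],rate=.25)
k=arc(0)
env.move_straight([k[0],k[1],.41],rate=.2)
print(env.move_straight(k,rate=.12,force_limit=15)); st("at knob")
env.gripper_to(0.15,grasp_force=40); st("pinch")
for th in np.linspace(0,1.57,11)[1:4]:
    env.move_straight(arc(th),rate=.1); st(round(th,2))
f=env.grab_frame("side"); print(proj(f,np.array(arc(th))+[0,0,.019]))
cv2.imwrite("pics/s5.png",cv2.resize(f["image"][150:350,180:440],None,fx=3,fy=3))
E
```

```text
False
at knob 17.36 [0.6424 0.0952 0.2922] [ 1.1  0.4 -0.8] 0.997 0.0
pinch 18.32 [0.642  0.0944 0.291 ] [ 0.2 -3.3 -0.8] 0.345 40.0
0.16 18.77 [0.6147 0.0938 0.2891] [ 5.6 -6.3 -2.5] 0.339 40.0
0.31 19.21 [0.587  0.0931 0.2831] [ 6.5 -6.7 -1. ] 0.34 40.0
0.47 19.65 [0.5606 0.0925 0.273 ] [ 6.1 -9.   0.9] 0.343 40.0
[298.82771686 200.34478574]
```

View pics/s5.png

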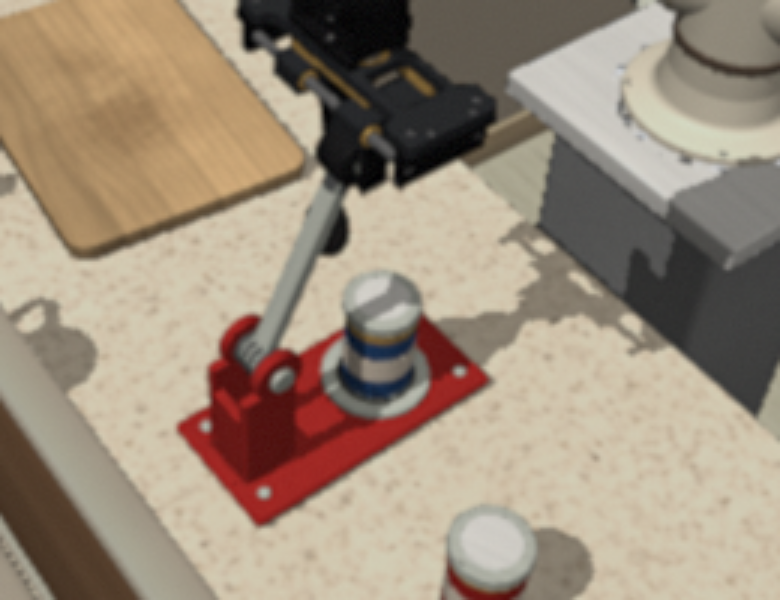

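The side view shows the lever pinched and leaning over, with the knob near (340,150) in the crop and the tin still on the pad. I'll carry on to the stop.

```bash
python3 - <<'E'
import h
from h import *
def st(t): s=env.read_state(); print(t,round(s["clock"],2),np.round(s["position"],4),np.round(s["force"],1),round(s["opening"],3),round(s["finger_force"],1))
h.YAW=np.radians(1.2); h.PRESS=np.array([.522,.0927])
for th in np.linspace(0,1.57,11)[4:-1]:
    env.move_straight(arc(th),rate=.1); st(round(th,2))
p=arc(1.564); r=env.move_straight(p,rate=.05); st("stop")
p[2]-=.004; print(env.move_straight(p,rate=.03,force_limit=25)); env.dwell(.3); st("press")
f=env.grab_frame("side"); 
cv2.imwrite("pics/s6.png",cv2.resize(f["image"][150:350,180:440],None,fx=3,fy=3))
E
```

```text
0.63 20.14 [0.5361 0.0919 0.259 ] [ 4.1 -7.   5.5] 0.339 40.0
0.78 20.58 [0.5133 0.0913 0.2406] [-0.3 -7.   9.1] 0.343 40.0
0.94 21.02 [0.4932 0.0908 0.2181] [-2.7 -7.3 10.8] 0.338 40.0
1.1 21.47 [0.4767 0.0903 0.1924] [-4.9 -7.9 10.5] 0.345 40.0
1.26 21.91 [0.4644 0.09   0.1646] [-6.2 -7.5  8.9] 0.344 40.0
1.41 22.35 [0.4565 0.0898 0.1355] [-6.9 -4.9  8.6] 0.343 40.0
stop 23.06 [0.4529 0.0896 0.1072] [-11.3  -3.7  10.6] 0.342 40.0
False
press 23.64 [0.4527 0.0896 0.1032] [-11.6  -2.6  10.6] 0.344 40.0
```

View pics/s6.png

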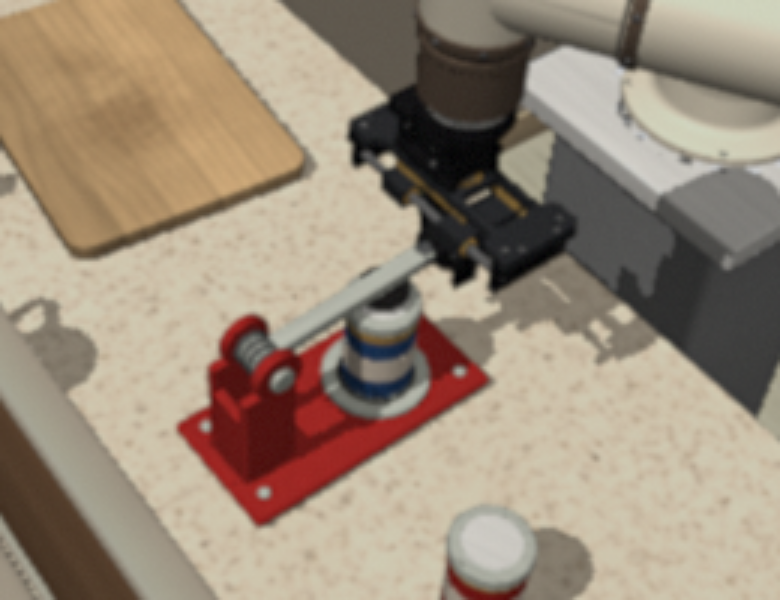

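The side view shows the lever near level, with its foot on the lid near (390,290) in the crop. The force hasn't risen as a hard stop would make it, so I'll keep pressing and watch it.

```bash
python3 - <<'E'
from h import *
def st(t): s=env.read_state(); print(t,round(s["clock"],2),np.round(s["position"],4),np.round(s["force"],1),round(s["opening"],3),round(s["finger_force"],1))
for i in range(4):
    p=list(env.read_state()["position"]); p=[.456,.0896,.1032-.0025*(i+1)]
    r=env.move_straight(p,rate=.03,force_limit=25); st(r)
    if env.read_state()["force"][2]>28: break
f=env.grab_frame("side"); 
cv2.imwrite("pics/s7.png",cv2.resize(f["image"][190:310,240:400],None,fx=5,fy=5))
f=env.grab_frame("scene"); cv2.imwrite("pics/c7.png",f["image"])
E
```

```text
False 23.95 [0.4527 0.0896 0.1011] [-13.    2.7  10.1] 0.346 40.0
False 24.2 [0.4527 0.0896 0.0987] [-13.4   3.   12. ] 0.34 40.0
False 24.45 [0.4527 0.0896 0.0964] [-14.1   3.5  12.9] 0.34 40.0
False 24.7 [0.4527 0.0896 0.0939] [-14.7   2.7  13.3] 0.348 40.0
```

View pics/s7.png

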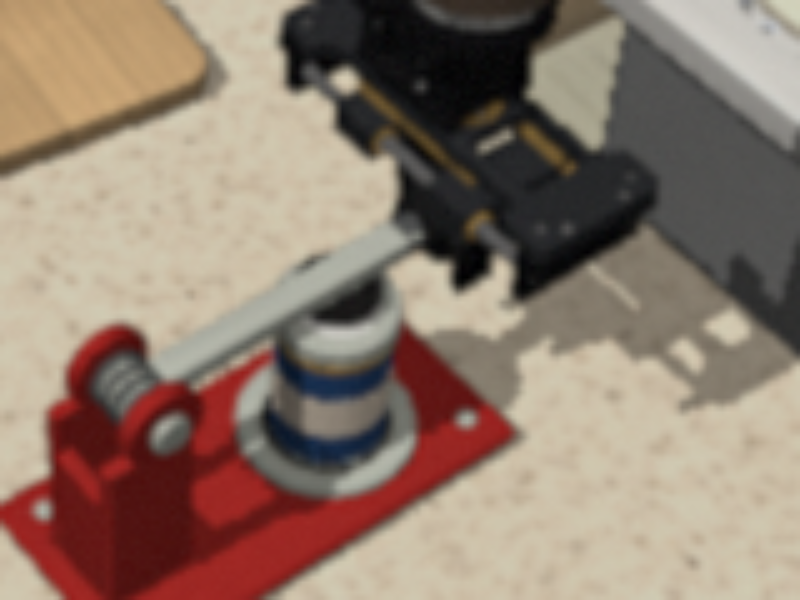

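```bash
python3 - <<'E'
from h import *
from scipy.optimize import least_squares
f=env.grab_frame("side")
a,b=np.array([240+175.5/5-.5,190+366.5/5-.5]),np.array([240+410.5/5-.5,190+233.5/5-.5])
for th in (1.35,1.40,1.45,1.5,1.55,1.6):
    out=[]
    for t in (.004,.006,.009):
        # top-face line
        L=[]
        for r in (.03,.15):
            x=.12-r*np.sin(th)-t*np.cos(th); z=.125+r*np.cos(th)+t*np.sin(th)   # outward normal of the far side
            x=.12-r*np.sin(th)+t*np.cos(th)
            L.append(proj(f,[.522+x,.0932+.012*x,z]))
        L=np.array(L); s=(L[1]-L[0])/(L[1]-L[0])[0]
        out+= [np.round([ (L[0]+s*(q[0]-L[0][0]))[1]-q[1] for q in (a,b)],1).tolist()]
    print(th,out)
s=env.read_state(); print(s["joint_torque"],s["wrist_torque"])
E
```

```text
1.35 [[-2.2, -9.7], [-2.8, -10.2], [-3.7, -11.1]]
1.4 [[-1.9, -7.4], [-2.4, -8.0], [-3.3, -8.8]]
1.45 [[-1.5, -5.2], [-2.1, -5.8], [-2.9, -6.6]]
1.5 [[-1.2, -3.0], [-1.7, -3.6], [-2.6, -4.4]]
1.55 [[-0.8, -0.9], [-1.4, -1.4], [-2.2, -2.2]]
1.6 [[-0.5, 1.3], [-1.1, 0.8], [-1.9, -0.0]]
[ -3.07733171 -21.75073743  15.26183546   4.47448477   2.03007102
  -0.2269142 ] [1.13370288 3.14570876 0.20769519]
```

The lever measures about 1.55 rad in the image, which is at or very near the stop, and the knob has slipped in the pads. I'll grip harder, relieve the sideways force, and press to be sure of the stop.

```bash
python3 - <<'E'
from h import *
def st(t): s=env.read_state(); print(t,round(s["clock"],2),np.round(s["position"],4),np.round(s["force"],1),round(s["opening"],3),round(s["finger_force"],1))
z=.0939
env.move_straight([.4525,.0896,z+.0],rate=.03); st("relax x")
env.gripper_to(0.15,grasp_force=60); st("grip60")
for i in range(3):
    r=env.move_straight([.4525,.0896,z-.002*(i+1)],rate=.03,force_limit=30); st(r)
f=env.grab_frame("side"); m=env.trace(f,"blue_tin_lid")
print([ (d["score"],d["mask"].sum()) for d in m])
# knob position left relative to grasp: expected z .126
E
```

```text
relax x 25.12 [0.4528 0.0897 0.0948] [ 0.1 -3.1  6.2] 0.341 40.0
grip60 25.33 [0.4528 0.0897 0.0945] [-1.7 -2.6  5.5] 0.339 60.0
False 25.58 [0.4528 0.0897 0.093 ] [-3.6 -2.3  9.2] 0.343 60.0
False 25.83 [0.4528 0.0898 0.0914] [-5.9 -2.6 12.6] 0.341 60.0
False 26.08 [0.4528 0.0897 0.0904] [-8.8 -2.3 20.8] 0.342 60.0
[(0.45, np.int64(203))]
```

```bash
python3 - <<'E'
from h import *
def st(t): s=env.read_state(); print(t,round(s["clock"],2),np.round(s["position"],4),np.round(s["force"],1),round(s["opening"],3),round(s["finger_force"],1))
z=.0879
for i in range(2):
    r=env.move_straight([.4525,.0896,z-.002*(i+1)],rate=.03,force_limit=30); st(r)
f=env.grab_frame("side"); c=f["image"][190:310,240:400]
ref=cv2.imread("pics/s7.png")
cv2.imwrite("pics/s8.png",np.hstack([cv2.resize(ref,(400,300)),cv2.resize(c,(400,300),interpolation=cv2.INTER_CUBIC)]))
d=cv2.absdiff(cv2.resize(ref,(160,120),interpolation=cv2.INTER_AREA),c).sum(2)
print("lever/lid diff",d[40:80,30:80].mean(), d[90:,:].mean())
E
```

```text
False 26.43 [0.4529 0.0897 0.0901] [-13.4  -2.7  33.5] 0.343 60.0
False 26.68 [0.4529 0.0897 0.0897] [-19.3  -2.9  46.1] 0.339 60.0
lever/lid diff 14.1375 3.7377083333333334
```

Force now climbs steeply, 21 to 46 N within about 1 mm, so the lever is on its hard stop. I'll lead it back up with the measured offset.

```bash
python3 - <<'E'
import h
from h import *
def st(t): s=env.read_state(); print(t,round(s["clock"],2),np.round(s["position"],4),np.round(s["force"],1),round(s["opening"],3),round(s["finger_force"],1))
h.YAW=np.radians(1.2); h.PRESS=np.array([.522,.0927])
env.move_straight([.4527,.0897,.0897],rate=.05); st("relieved")
env.gripper_to(0.15,grasp_force=30); st("g30")
off=np.array([-.003,0,-.0173])
for th in np.linspace(1.57,0,11)[1:]:
    env.move_straight(np.array(arc(th))+off*[1,1,1],rate=.1); st(round(th,2))
f=env.grab_frame("side"); cv2.imwrite("pics/s9.png",cv2.resize(f["image"][150:350,200:440],None,fx=3,fy=3))
E
```

```text
relieved 27.0 [0.4528 0.0898 0.0909] [-2.6 -2.6  8.1] 0.336 60.0
g30 27.22 [0.4528 0.0897 0.0906] [-3.3 -2.7  8.6] 0.34 30.0
1.41 27.65 [0.4553 0.0898 0.1182] [-1.  -7.8  7.1] 0.341 30.0
1.26 28.09 [0.4625 0.0899 0.1465] [-1.9 -9.   7.7] 0.342 30.0
1.1 28.53 [0.4739 0.0902 0.1735] [-2.2 -6.9  6.6] 0.342 30.0
0.94 28.98 [0.4893 0.0906 0.1984] [-1.2 -7.   6.4] 0.343 30.0
0.78 29.42 [0.5084 0.0911 0.2204] [-0.2 -6.9  5.1] 0.343 30.0
0.63 29.86 [0.5307 0.0916 0.2392] [-0.3 -6.9  4.3] 0.342 30.0
0.47 30.3 [0.5556 0.0922 0.2542] [ 0.7 -5.5  4.1] 0.345 30.0
0.31 30.74 [0.5826 0.093  0.2653] [ 0.7 -5.7  4.3] 0.341 30.0
0.16 31.18 [0.6111 0.0936 0.2721] [ 1.5 -4.6  3.6] 0.339 30.0
0.0 31.62 [0.6404 0.0944 0.2744] [ 2.2 -4.6  3.8] 0.339 30.0
```

View pics/s9.png

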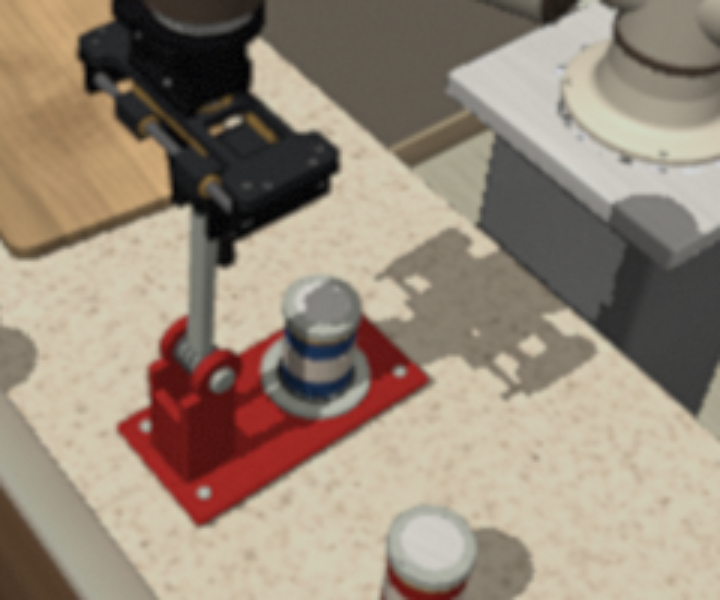

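The side view shows the lever upright and the tin still on the pad at (320,340), its lid visibly lower than before. I'll release, back off and measure the lid height.

```bash
python3 - <<'E'
from h import *
from scipy.optimize import least_squares
def st(t): s=env.read_state(); print(t,round(s["clock"],2),np.round(s["position"],4),np.round(s["force"],1),round(s["opening"],3),round(s["finger_force"],1))
env.gripper_to(1.0); st("open")
p=env.read_state()["position"]
env.move_straight([p[0],p[1],.41],rate=.2)
env.move_straight([.44,.0935,.41],rate=.25); st("back")
S=env.grab_frame("scene"); D=env.grab_frame("side"); W=env.grab_frame("wrist")
t=np.linspace(0,2*np.pi,60)
def cyl(x,y,z,top):
    o=[]
    for r,h in ((.03,0),(.03,top-.01),(.032,top-.01),(.032,top)):
        o+=[(x+r*np.cos(a),y+r*np.sin(a),z+h) for a in t]
    return o
def bb(f,pts):
    q=np.array([proj(f,p) for p in pts]); return np.r_[q.min(0),q.max(0)]
M={}
for n,f in (("S",S),("D",D),("W",W)):
    for d in env.trace(f,"blue_tin")[:1]:
        c,_=cv2.findContours(d["mask"].astype(np.uint8),0,1); x,y,w,h=cv2.boundingRect(max(c,key=cv2.contourArea))
        print(n,d["score"],(x,y,w,h))
        if 15<w<80 and 15<h<100: M[n]=(f,np.r_[x-.5,y-.5,x+w-.5,y+h-.5])
    for d in env.search_frame(f,"press_knob")[:1]: print("knob",np.round(d["xyz"],3))
g=lambda p:np.concatenate([bb(f,cyl(p[0],p[1],.018,p[2]))-b for f,b in M.values()])
r=least_squares(g,[.522,.0935,.09]); print(np.round(r.x,4),np.round(r.fun,1))
for top in (.090,.098): print(top,np.round(g([.522,.0935,top]),1))
E
```

```text
open 32.83 [0.639  0.0952 0.2737] [-0.2  0.6 -0.4] 0.999 0.0
back 34.61 [0.4406 0.0937 0.4094] [0.5 0.9 1.3] 1.001 0.0
S 0.56 (248, 237, 26, 38)
knob [0.633 0.097 0.266]
D 0.87 (294, 242, 27, 41)
knob [0.648 0.105 0.264]
W 0.72 (261, 192, 48, 60)
knob [0.637 0.097 0.214]
[0.5231 0.0928 0.0875] [-0.6 -0.1 -1.   0.4 -1.  -0.7 -0.8  0.5 -0.2 -0.6  0.3 -0.8]
0.09 [-0.4 -0.3 -0.8  0.8 -0.4 -1.4 -0.1  0.5  0.2 -1.3  1.  -0.9]
0.098 [-0.6 -2.1 -0.8  0.8 -0.4 -3.6  0.1  0.5 -0.2 -1.3  1.3  1.4]
```

Lid top measures about 88 mm above the tin's base, against 90 mm when home and 98 mm when proud. It's home and the lever is up, so I'll move the tin to the board.

```bash
python3 - <<'E'
from h import *
def st(t): s=env.read_state(); print(t,round(s["clock"],2),np.round(s["position"],4),np.round(s["force"],1),round(s["opening"],3),round(s["finger_force"],1))
x,y=.5225,.0932
env.move_straight([x,y,.23],rate=.2)
print(env.move_straight([x,y,.061],rate=.12,force_limit=15)); st("down")
env.gripper_to(0.3,grasp_force=25); st("grip")
env.move_straight([x,y,.22],rate=.12)
bx,by=.505,-.32
env.move_straight([bx,by,.22],rate=.2); st("over")
env.move_straight([bx,by,.085],rate=.1)
print(env.move_straight([bx,by,.0615],rate=.03,force_limit=6)); st("touch")
env.gripper_to(1.0); env.dwell(.2)
env.move_straight([bx,by,.25],rate=.12); st("up")
S=env.grab_frame("scene"); D=env.grab_frame("side")
for f in (S,D):
    for t in ("blue_tin","red_tin","press_knob"):
        print(t,[(np.round(d["xyz"],3).tolist(),round(d["score"],2)) for d in env.search_frame(f,t)[:1]])
    for d in env.trace(f,"blue_tin")[:1]:
        c,_=cv2.findContours(d["mask"].astype(np.uint8),0,1); print(cv2.boundingRect(max(c,key=cv2.contourArea)))
    q=np.array([proj(f,[bx+r*np.cos(a),by+r*np.sin(a),.022+h]) for r,h in((.03,0),(.032,.09)) for a in np.linspace(0,6.28,60)]); print("pred",q.min(0),q.max(0)-q.min(0))
E
```

```text
False
down 37.76 [0.523  0.0934 0.0617] [-0.8 -0.8  0.7] 1.0 0.0
grip 38.32 [0.5225 0.093  0.0611] [-0.  -1.2  0.9] 0.724 25.9
over 42.01 [ 0.5051 -0.3193  0.2201] [ 0.8  0.1 -3.2] 0.72 25.9
True
touch 44.16 [ 0.5047 -0.3198  0.0648] [0.2 1.4 4.6] 0.72 26.8
up 46.8 [ 0.5047 -0.3198  0.2491] [ 1.3  0.5 -1. ] 1.002 0.0
blue_tin [([0.635, 0.097, 0.267], 0.67)]
red_tin [([0.575, 0.31, 0.091], 0.8)]
press_knob [([0.632, 0.097, 0.267], 0.67)]
(332, 142, 23, 35)
pred [331.07725116 141.24293597] [23.69791903 35.55648719]
blue_tin [([0.518, -0.303, 0.09], 0.95)]
red_tin [([0.596, 0.312, 0.092], 0.59)]
press_knob [([0.648, 0.103, 0.263], 0.95)]
(215, 153, 22, 36)
pred [213.24655818 151.30239285] [22.77879858 36.78440275]
```

Both views put the tin upright on the board at the predicted pixels, with the red tin and lever unchanged. Handing in.

```bash
python3 -c "
from workcell import env
print(env.close_job())"
```

```text
the job is handed in; nothing more can be done
None
```

The job is handed in at about 47 s of the 69 s allowed: the blue tin's lid is pressed home, the lever is back up, the tin stands upright on the chopping board, and the red tin was not moved.

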